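# Mount the scribing-gauge carrier on the modelling-board rail

## Robot

A 6-joint arm with a two-finger parallel gripper is mounted at the origin on the work surface. World frame = base frame: x ahead of the robot, y to its left, z up, the work surface at z = 0. Lengths are in mm, angles in rad, forces in N, time in s.
With the tool pointing down it reaches from about 400 to 925 mm from the base axis. Payload 12.5 kg.
Tool frame: the origin (TCP) lies at the very end of the fingers, on their centre line; the grasp point (between the pads) lies env.grip_point_offset behind it (env.grip_point_offset is the distance from the TCP to the grasp point, in mm); y points along the fingers, z is the direction in which the jaws open and shut, and the axes are right-handed (so a half turn about y gives the same grasp; the last joint's range is limited). The gripper opens to 95 mm and grips with 3 to 60 N. Pads are 20 mm wide; open, the fingers measure 119 mm over their backs; the gripper's body (75 mm by 180 mm) begins 59 mm behind the grasp point.
Start: joints at [-1.437, 0.491, 1.559, -0, 1.092, -0.106], TCP at [148.465, -607.128, 214.661] pointing down, gripper open.
Joint ranges: [-3.1, 3.1], [-0.84, 2.19], [0.05, 2.79], [-1.13, 4.28], [0.06, 2.93], [-2.69, 2.69]. Speed limits (rad/s): [2.22, 2.22, 2.79, 3.14, 3.14, 3.14].

## Interface

Orientations are given as [roll, pitch, yaw] about the fixed x, y, z axes, in that order (R = Rz(yaw) Ry(pitch) Rx(roll)).
In Python, from cell import readout, read_camera, env, nets gives the robot as it stands.
- The arm moves only by the tool apply_moves, never from a script. Its argument "increments" is a list of rows, each a list of 3 entries, a list of its own where there are three numbers: the shift along the tool's x, y, z in cm, then the turn, a rotation vector about the tool's x, y, z in degrees, then the finger opening in cm, from 0 to 9.51. A call has exactly 5 rows; each row shifts and turns the pose as measured when the row begins, along the tool's axes as they then stand; what a row does not reach is not made up. A row lasts 1/8 s, in which the tool goes at most 62.5 mm and 10.7 degrees, less where a joint would pass 70% of its speed; a pose out of reach is approached as far as the arm can. A call with a gripper value outside its range is refused whole. The fingers move at their own pace and stop on an object; the grip force is fixed at half the most. Time passes only in rows, so rows that do not move let the fingers close, or fill a call up. It gives the time, the measured TCP pose, the force and the opening at its end, in the units of the state.
- readout.state(): the state, without advancing time (a new reading comes with each control period).
- read_camera(name): name is "side" or "top"; returns a dict with "img" (480x640x3 uint8, red, green, blue), "vfov" (degrees; the focal length in pixels is half the picture's height over the tangent of half this angle, whatever the lens; pixels are square), "cx", "cy" (the principal point, pixels), "distortion" ([k1, k2, p1, p2, k3] as OpenCV has them; the pictures are not rectified), "rvec" (rotation vector, rad) and "tvec" (3), from world to camera coordinates, as OpenCV has them. Camera axes: x right, y down, z forward; pixel columns grow to the right and rows downward; lengths in mm; the calibration is good to about 2 mm. A picture is of the moment at which its call begins. There is no depth.
- env.job_done(): hands the job in, once; it reports no verdict.
Trained networks look in a picture, given as the dict that the camera call returned (one of the last four; its "shot" number tells which), for a name from the list of things; names that differ only in an ending like _2 or _b are one class to them, and where a whole thing is asked for, a point or a joint stands for the part that bears it (a point fixed in the world has none). Each returns a list of dicts, best first, with "confidence" (0 to 1); they miss things now and then, are a little off and sometimes report something else, mostly with a low value. They report only what shows in the picture. A call takes as long as a camera call. They do not tell look-alikes from the thing itself.
- nets.look_for(picture, thing): "point" ([x, y, z] in mm, in the coordinates of the camera as it stood for that picture, good to about 4 mm: the middle of the surface that is visible of it).
- nets.mark_of(picture, thing): "point" ([x, y, z] in mm, in the coordinates of the camera as it stood for that picture, good to about 4 mm: a listed point, or the origin of a listed thing).
The state is a dict: "t": time; "joints": joint angles; "qvel": joint speeds; "tau": joint torques, N m; "eef_pos": TCP position; "tcp_rot": TCP orientation; "ft_force": force on the tool from outside, world axes, zero at the start; "moment": the same for the moment, N m; "opening": opening from 0.0 (shut) to 1.0 (fully open).
Only numpy, scipy, OpenCV 4.12 (cv2) and the standard library are available. Lean on these libraries where they do the work, as an engineer would, in place of code of your own. Each camera call takes 0.05 s, during which the arm holds its last target. There are 200 camera calls.

## Task

Slide the scribing-gauge carrier (the metal block with a T-bar clamp knob at its side and a needle, not the plain weight with a similar post) onto the board's dovetail rail from the open tapered end until it is home against the stop. Only then tighten its clamp: turn the bar clockwise, seen from above, as far as it goes, so that it lies along the rail, and let go.

Things in the scene. Friction and masses are not known exactly. Their poses are not given: they have to be found in the camera images.
- carrier: Grey metal block, loose, 0.55 kg, 70 (x) x 76 (y) x 32 mm high; origin: centre of underside. Dovetail channel below along x, 31 mm wide at the bottom. Centred on top a steel post, 24 (x) x 36 (y) mm, 32 to 82 mm high: grip its x faces. Needle to -y (95 mm out, 74 mm high); lug with clamp knob to +y (88 mm out, 14 to 30 mm high). Either way round fits. The look-alike weight has no knob or needle.
- rail: Board 12 mm thick, fixed, x -120..180, y +-65 mm. Dovetail rail on it from x = 0 (open tapered end) to the dark stop at 130 mm; 16 mm high, top 44, foot 24 mm wide; 3 mm play per side. Origin: at table height below the open end's tip; +x to the stop. Set the carrier on the board in line (its origin x = -55, z = 12 mm), slide it on along the board; home at x = 95, y = 0, z = 12 mm. Stop 28 mm high.
- clamp_grip (a point): Point on the clamp knob's upright axis at gripping height: x = 0, y = 68, z = 56 mm in the carrier's frame. The knob is a black bar 46 mm long, 10 mm thick, 24 mm high, 42 to 66 mm above the carrier's underside. The point turns with the knob: the bar's length lies along the point's x axis turned +1.4 rad about z.
- clamp (a joint): Clamp angle in rad, growing clockwise seen from above: 0 to 0.25 at the start (loose, bar about across the carrier), 1.4 = stop (tight, bar along the carrier's x). The bar's direction is the carrier's x axis turned anticlockwise by (1.4 - angle). Turns stiffly (0.06 Nm), stays where left.
Things that resemble listed ones, but are neither listed nor needed, are in the scene too. There is more than one size of the carrier; the one meant has the size given above.

How it is judged (in metres and radians):
On the way, in this order (a step that is already met when the one before it is completed fails the run):
1. the carrier is slid onto the rail, home against the stop, with the clamp still loose (x of carrier in the frame of rail between 0.08 and 0.105 m and y of carrier in the frame of rail between -0.01 and 0.01 m and z of carrier in the frame of rail below 0.02 m and angle between the x axis of carrier and the x axis of rail, either way round below 0.17 rad and value of joint clamp below 0.7 rad), for 0.2 s.
2. the clamp knob is turned tight (value of joint clamp above 1.15 rad), for 0.2 s.
At the end, for the whole second after the job is handed in: The carrier is on the dovetail rail, seated down on it and in line with it (10 mm, 10 degrees), within 15 mm of the stop, at rest and released, and the clamp knob is turned to within 0.25 rad of its tight stop, having been tightened after the carrier was home (x of carrier in the frame of rail between 0.08 and 0.105 m and y of carrier in the frame of rail between -0.01 and 0.01 m and z of carrier in the frame of rail below 0.02 m and angle between the x axis of carrier and the x axis of rail, either way round below 0.17 rad and value of joint clamp above 1.15 rad and linear speed of carrier below 0.02 m/s); the robot touches nothing.
It also fails if it takes over 54 s, if anything falls off the work surface, if the arm or the gripper's body presses on something with over 40 N, if the wrist force passes 120 N, or if a joint passes its speed limit or range.

## Working session

There is one attempt and no reset: what is moved stays moved. The work goes in short steps, Python scripts to look and compute and a tool call to move; the robot and the scene stay as the last step left them, time stands still between calls to the robot, and variables do not carry over. Pictures are saved under pics/ and viewed, about 8 in all and at most 12, crops included, and the job is handed in when it is done.

Besides the shell and the picture viewer there is one more tool, called after "Request:" as name(argument=value, ...), one argument or row to a line, values as JSON. apply_moves: Moves the arm, as the interface text tells. Its arguments: {"type":"object","properties":{"increments":{"type":"array"}},"required":["increments"]}

```bash
mkdir -p pics; cat > h.py <<'E'
from cell import readout, read_camera, env, nets
import numpy as np, cv2
from scipy.spatial.transform import Rotation as Ro
def RT(p): return cv2.Rodrigues(np.array(p["rvec"],float))[0], np.array(p["tvec"],float).ravel()
def K(p):
    h=p["img"].shape[0]; f=h/2/np.tan(np.radians(p["vfov"])/2)
    return np.array([[f,0,p["cx"]],[0,f,p["cy"]],[0,0,1]])
def w(p,c):
    R,t=RT(p); return R.T@(np.array(c)-t)
def px(p,X):
    return cv2.projectPoints(np.array(X,float).reshape(-1,1,3),np.array(p["rvec"],float),np.array(p["tvec"],float),K(p),np.array(p["distortion"],float))[0].reshape(-1,2)
def ray(p,uv,z):
    R,t=RT(p); n=cv2.undistortPoints(np.array(uv,float).reshape(-1,1,2),K(p),np.array(p["distortion"],float)).reshape(-1,2)
    C=-R.T@t; out=[]
    for a in n:
        d=R.T@np.array([a[0],a[1],1]); out.append(C+d*(z-C[2])/d[2])
    return np.array(out)
def save(p,n): cv2.imwrite("pics/"+n+".png",p["img"][:,:,::-1])
E
python3 - <<'E'
from h import *
np.set_printoptions(precision=1,suppress=True)
print(env.grip_point_offset, readout.state())
for c in("top","side"):
    p=read_camera(c); save(p,c+"0"); R,t=RT(p); print(c,-R.T@t,p["vfov"])
    for th in("carrier","rail","clamp_grip","clamp"):
        for f in("look_for","mark_of"):
            try:
                for d in getattr(nets,f)(p,th): q=w(p,d["point"]); print(th,f,round(d["confidence"],2),q,px(p,q)[0])
            except Exception as e: print(th,f,e)
E
```

```text
18.8 {'t': 0.0, 'joints': array([-1.4,  0.5,  1.6, -0. ,  1.1, -0.1]), 'qvel': array([-0.,  0., -0.,  0.,  0., -0.]), 'tau': array([  0. , -61.3, -25.8,   0.1,   0. ,  -0. ]), 'eef_pos': array([ 148.4, -606.9,  214.1]), 'tcp_rot': array([-1.6,  0. , -2.9]), 'ft_force': array([ 0.1, -0. , -0.1]), 'moment': array([-0., -0.,  0.]), 'opening': 0.9988105255673303}
top [ 359.5 -171.4 1508.2] 44.52541147718402
carrier look_for 0.97 [ 314.6 -346.8   28.5] [380.3 299.5]
carrier look_for 0.94 [ 311.2 -546.    24.8] [458.4 300.6]
carrier look_for 0.68 [ 485.1 -271.1   67.1] [351.1 230.7]
carrier look_for 0.61 [ 471.6 -326.3   34.3] [372.  237.2]
carrier mark_of 0.87 [ 321.  -344.9    3.2] [378.3 296.7]
carrier mark_of 0.59 [ 307.4 -549.5    4.6] [457.8 301.9]
rail look_for 0.84 [503.6 179.9  19.7] [173.5 225.1]
rail look_for 0.19 [ 472.4 -327.8   35.9] [372.7 236.8]
rail mark_of 0.65 [476.8 177.7   4.6] [175.5 236. ]
clamp_grip look_for 0.6 [ 481.6 -267.5   66.9] [349.6 232.1]
clamp_grip look_for 0.57 [ 337.1 -584.4   45.3] [475.5 290.4]
clamp_grip mark_of 0.55 [ 298.3 -384.1   43.3] [395.9 306
[... 624 characters left out ...]
37.6]
carrier mark_of 0.7 [ 461.  -339.9   -2.6] [366.5 318.9]
rail look_for 0.85 [497.  161.6   7.4] [298.3 198.8]
rail mark_of 0.63 [484.6 169.3  -5.5] [293.  202.7]
clamp_grip look_for 0.67 [ 331.2 -582.4   36.3] [356.4 416.8]
clamp_grip look_for 0.41 [ 481.8 -275.6   65.2] [364.  269.1]
clamp_grip look_for 0.39 [ 295.  -390.1   39.1] [290.4 339.4]
clamp_grip mark_of 0.47 [ 336.2 -581.9   39.3] [359.5 414.2]
clamp_grip mark_of 0.43 [ 485.1 -273.8   54.3] [364.9 273. ]
clamp_grip mark_of 0.43 [ 299.7 -384.1   35.1] [292.  338.3]
clamp look_for 0.59 [ 334.  -586.9   37.1] [359.5 418.1]
clamp look_for 0.49 [ 476.7 -274.2   66.5] [361.3 268.7]
clamp mark_of it knows: carrier, clamp_grip, rail
```

```bash
python3 - <<'E'
import cv2
a=cv2.imread("pics/top0.png")
cv2.imwrite("pics/c1.png",cv2.resize(a[170:340,120:520],None,fx=2,fy=2,interpolation=3))
cv2.imwrite("pics/c2.png",cv2.resize(a[190:270,320:420],None,fx=7,fy=7,interpolation=3))
E
```

```text
(no output)
```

View pics/c1.png

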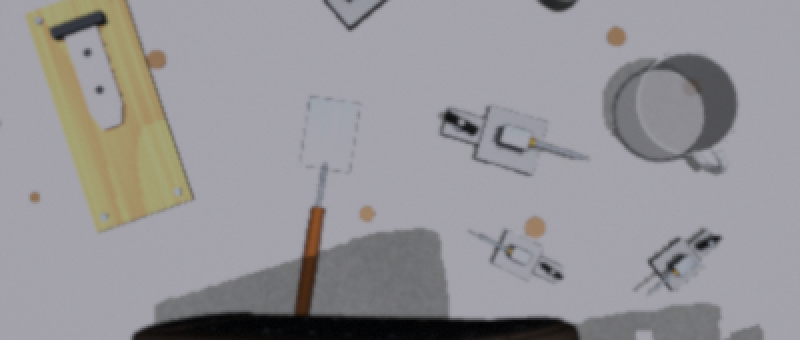

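View pics/c2.png

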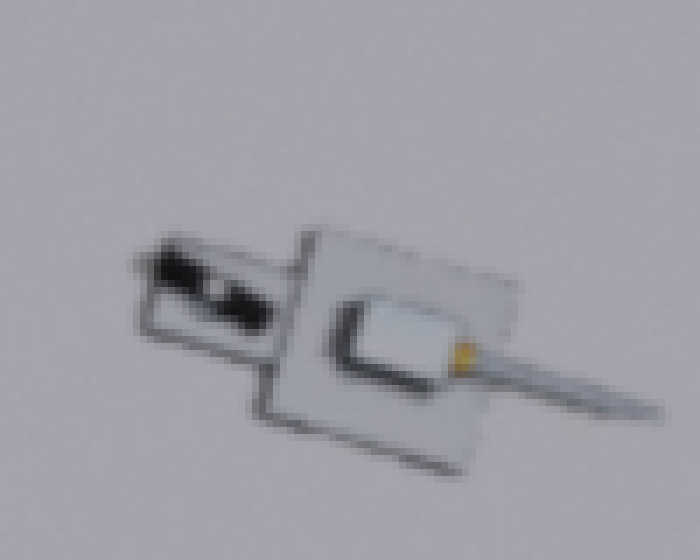

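View pics/side0.png

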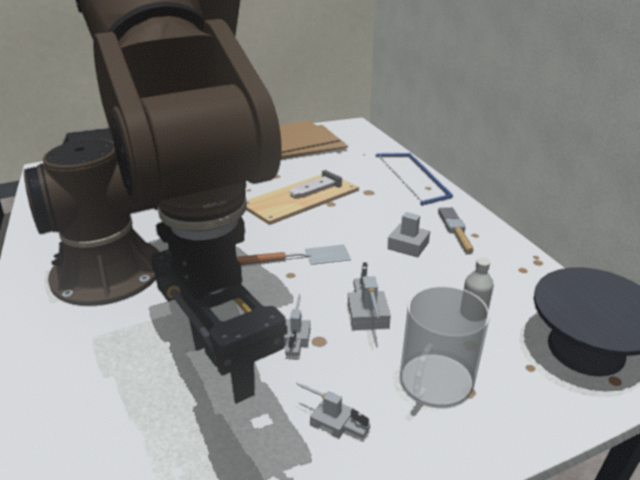

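```bash
cat >> h.py <<'E'
from scipy.optimize import minimize
from scipy.ndimage import map_coordinates, gaussian_filter
def rect(x0,x1,y0,y1,z):
    c=[(x0,y0,z),(x1,y0,z),(x1,y1,z),(x0,y1,z)]; return [(c[i],c[(i+1)%4]) for i in range(4)]
CAR=rect(-35,35,-38,38,32)+rect(-12,12,-18,18,82)
RAIL=rect(-120,180,-65,65,12)+[((30,-22,28),(128,-22,28)),((30,22,28),(128,22,28))]
def place(segs,pose,z=0,step=2):
    P=[]
    for a,b in segs:
        a,b=np.array(a,float),np.array(b,float); n=max(2,int(np.linalg.norm(b-a)/step))
        P.append(a+(b-a)*np.linspace(0,1,n)[:,None])
    P=np.vstack(P)+[0,0,z]; c,s=np.cos(pose[2]),np.sin(pose[2])
    return np.c_[c*P[:,0]-s*P[:,1]+pose[0],s*P[:,0]+c*P[:,1]+pose[1],P[:,2]]
def fit(pics,segs,pose,z=0):
    G=[]
    for p in pics:
        g=cv2.GaussianBlur(p["img"].astype(float),(0,0),0.8)
        m=sum(np.hypot(cv2.Sobel(g[:,:,k],-1,1,0),cv2.Sobel(g[:,:,k],-1,0,1)) for k in range(3)); m=np.minimum(m,300)
        G.append(m)
    def cost(v,s):
        c=0
        for p,g in zip(pics,GS):
            q=px(p,place(segs,[v[0],v[1],v[2]/100],z)); c-=map_coordinates(g,[q[:,1],q[:,0]],order=1,mode="nearest").mean()
        return c
    v=np.array([pose[0],pose[1],pose[2]*100])
    for s in(3,1.5,.7):
        GS=[gaussian_filter(g,s) for g in G]
        d=4*s
        v=minimize(cost,v,args=(s,),method="Nelder-Mead",options=dict(initial_simplex=np.vstack([v,v+[d,0,0],v+[0,d,0],v+[0,0,d]]))).x
    return np.array([v[0],v[1],v[2]/100]),cost(v,0)
def draw(p,items,box,sc,n):
    x0,y0,x1,y1=box; a=cv2.resize(p["img"][y0:y1,x0:x1,::-1],None,fx=sc,fy=sc,interpolation=3)
    for P,c in items:
        for u,v in (px(p,P)-[x0,y0]+.5)*sc-.5: cv2.circle(a,(int(round(u)),int(round(v))),1,c,-1)
    cv2.imwrite("pics/"+n+".png",a); return a
E
python3 - <<'E'
from h import *
np.set_printoptions(precision=3,suppress=True)
t=read_camera("top"); s=read_camera("side")
for nm,S,p0 in(("car",CAR,[463,-337,-.26]),("rail",RAIL,[479,174,.29])):
    for pics in([t],[s],[t,s]): print(nm,fit(pics,S,p0))
pc=fit([t,s],CAR,[463,-337,-.26])[0]; pr=fit([t,s],RAIL,[479,174,.29])[0]
red=(0,0,255)
A=draw(t,[(place(CAR,pc),red)],(330,195,410,265),5,"a"); B=draw(t,[(place(RAIL,pr),red)],(120,150,220,290),4,"b")
C=draw(s,[(place(CAR,pc),red)],(330,250,410,340),5,"c"); D=draw(s,[(place(RAIL,pr),red)],(235,160,365,225),3,"d")
H=max(A.shape[0]+C.shape[0],B.shape[0]); o=np.zeros((830,800,3),np.uint8)
o[:A.shape[0],:400]=A; o[350:350+C.shape[0],:400]=C; o[:560,400:]=B; o[570:570+195,400:790]=D
cv2.imwrite("pics/ov.png",cv2.resize(o[:800],(600,600)))
E
```

```text
car (array([ 463.404, -327.914,   -0.287]), np.float64(-190.99751841636234))
car (array([ 463.86, -337.59,   -0.27]), np.float64(-268.5561865703147))
car (array([ 463.796, -336.573,   -0.263]), np.float64(-442.39475806779603))
rail (array([482.364, 170.191,   0.346]), np.float64(-183.0287977798533))
rail (array([482.409, 168.353,   0.339]), np.float64(-245.27052485559673))
rail (array([482.457, 169.676,   0.345]), np.float64(-426.08754406691946))
```

View pics/ov.png

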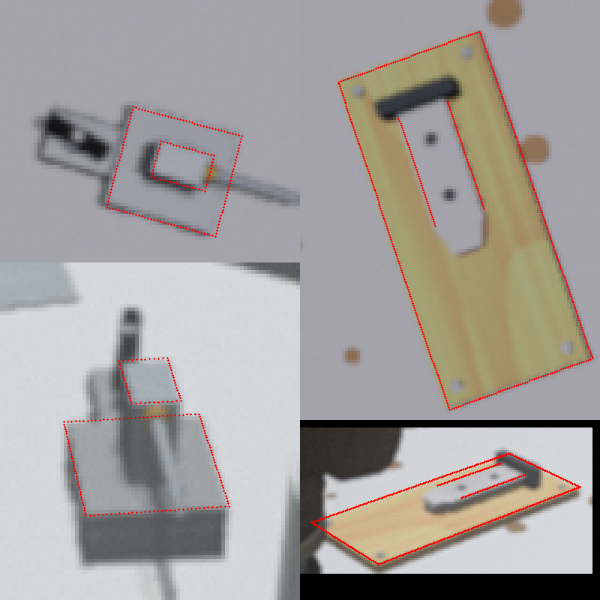

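```bash
cat >> h.py <<'E'
def plan(x,y,z,yaw,n=5):
    """rows in tool axes (cm, deg) from current pose to target, tool kept pointing down"""
    s=readout.state(); p=np.array(s["eef_pos"],float); R=Ro.from_euler("xyz",s["tcp_rot"])
    T=Ro.from_euler("xyz",[-np.pi/2,0,yaw]); rv=(R.inv()*T).as_rotvec()/n; d=(np.array([x,y,z])-p)/n
    print("t",round(s["t"],2),"pose",p.round(1),np.round(s["tcp_rot"],3),"F",np.round(s["ft_force"],1),"open",round(s["opening"]*95,1))
    for i in range(n):
        print((R.inv().apply(d)/10).round(2).tolist(),np.degrees(rv).round(1).tolist()); R=R*Ro.from_rotvec(rv)
E
python3 -c "
from h import *
plan(463.8,-336.6,200,-1.834,10)"
```

```text
t 0.9 pose [ 148.5 -607.1  214.7] [-1.571 -0.    -2.902] F [-0.1 -0.6 -0.7] open 95.2
[-3.71, 0.15, -1.88] [-0.0, -6.1, 0.0]
[-3.88, 0.15, -1.47] [-0.0, -6.1, 0.0]
[-4.02, 0.15, -1.05] [-0.0, -6.1, 0.0]
[-4.11, 0.15, -0.62] [-0.0, -6.1, 0.0]
[-4.15, 0.15, -0.18] [-0.0, -6.1, 0.0]
[-4.15, 0.15, 0.27] [-0.0, -6.1, 0.0]
[-4.09, 0.15, 0.71] [-0.0, -6.1, 0.0]
[-4.0, 0.15, 1.14] [-0.0, -6.1, 0.0]
[-3.85, 0.15, 1.56] [-0.0, -6.1, 0.0]
[-3.66, 0.15, 1.96] [-0.0, -6.1, 0.0]
```

Request:
apply_moves(
  increments=[
    [[-3.7, 0.15, -1.9], [0, -6.1, 0], 9.5],
    [[-3.9, 0.15, -1.5], [0, -6.1, 0], 9.5],
    [[-4.0, 0.15, -1.0], [0, -6.1, 0], 9.5],
    [[-4.1, 0.15, -0.6], [0, -6.1, 0], 9.5],
    [[-4.1, 0.15, -0.2], [0, -6.1, 0], 9.5],
  ],
)

```text
t: 1.52
eef_pos: [307.3, -469.5, 206.7]
tcp_rot: [-1.57, -0.001, -2.358]
ft_force: [0.9, 0.9, 1.1]
opening: 0.995
```

Request:
apply_moves(
  increments=[
    [[-4.1, 0.15, 0.3], [0, -6.1, 0], 9.5],
    [[-4.1, 0.15, 0.7], [0, -6.1, 0], 9.5],
    [[-4.0, 0.15, 1.1], [0, -6.1, 0], 9.5],
    [[-3.8, 0.15, 1.6], [0, -6.1, 0], 9.5],
    [[-3.6, 0.15, 2.0], [0, -6.1, 0], 9.5],
  ],
)

```text
t: 2.15
eef_pos: [467.5, -328.4, 199.6]
tcp_rot: [-1.569, -0.002, -1.808]
ft_force: [0.2, -0.0, -0.4]
opening: 1.0
```

```bash
python3 -c "
from h import *
plan(463.8,-336.6,120,-1.834,5)"
```

```text
t 2.15 pose [ 467.5 -328.4  199.6] [-1.569 -0.002 -1.808] F [ 0.2 -0.  -0.4] open 95.0
[0.17, 1.59, -0.04] [-0.0, 0.3, 0.0]
[0.17, 1.59, -0.03] [-0.0, 0.3, 0.0]
[0.17, 1.59, -0.03] [-0.0, 0.3, 0.0]
[0.18, 1.59, -0.03] [-0.0, 0.3, 0.0]
[0.18, 1.59, -0.03] [-0.0, 0.3, 0.0]
```

Request:
apply_moves(
  increments=[
    [[0.2, 2.5, 0], [0, 0.3, 0], 9.5],
    [[0.2, 3, 0], [0, 0.3, 0], 9.5],
    [[0.2, 3, 0], [0, 0.3, 0], 7],
    [[0.2, 3, 0], [0, 0.3, 0], 6],
    [[0.1, 2, -0.1], [0, 0.3, 0], 5],
  ],
)

```text
t: 2.78
eef_pos: [468.3, -335.7, 62.6]
tcp_rot: [-1.564, -0.004, -1.828]
ft_force: [0.2, 0.4, -0.4]
opening: 0.741
```

```bash
python3 - <<'E'
from h import *
plan(463.8,-336.6,44,-1.834,2)
t=read_camera("top"); s=read_camera("side"); c=place(CAR,[463.8,-336.6,-.263])
A=draw(t,[],(320,190,420,270),4,"a");B=draw(s,[],(310,230,410,330),4,"b")
cv2.imwrite("pics/g.png",np.hstack([np.pad(A,((0,80),(0,0),(0,0))),B]))
E
```

```text
t 2.77 pose [ 468.3 -335.7   62.6] [-1.564 -0.004 -1.828] F [ 0.2  0.4 -0.4] open 70.4
[0.1, 0.93, -0.21] [-0.2, 0.2, 0.1]
[0.1, 0.93, -0.21] [-0.2, 0.2, 0.1]
```

View pics/g.png

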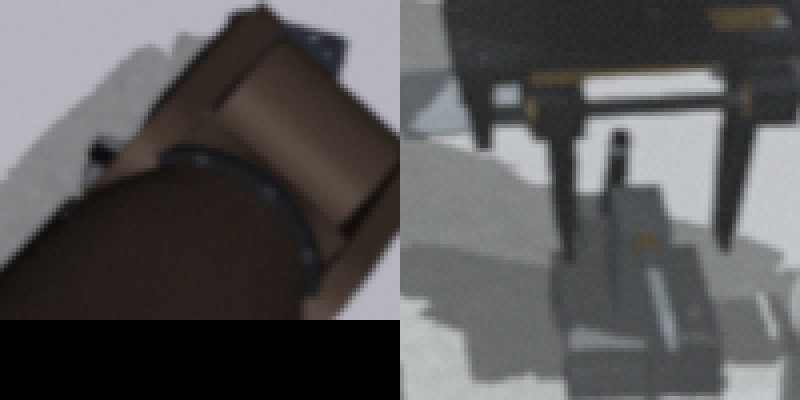

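The fingers (tips at about (570,262) and (725,250) in the right crop) straddle the post. The next move is down, then close.

Request:
apply_moves(
  increments=[
    [[0.1, 1, -0.2], [-0.2, 0.2, 0.1], 5],
    [[0.1, 0.9, -0.2], [-0.2, 0.2, 0.1], 4],
    [[0, 0, 0], [0, 0, 0], 2],
    [[0, 0, 0], [0, 0, 0], 1],
    [[0, 0, 0], [0, 0, 0], 1],
  ],
)

```text
t: 3.5
eef_pos: [463.8, -336.9, 44.0]
tcp_rot: [-1.571, -0.001, -1.835]
ft_force: [0.0, -0.3, -5.4]
opening: 0.253
```

Request:
apply_moves(
  increments=[
    [[0, 0, 0], [0, 0, 0], 1],
    [[0, 0, 0], [0, 0, 0], 1],
    [[0, 0, 0], [0, 0, 0], 1],
    [[0, 0, 0], [0, 0, 0], 1],
    [[0, 0, 0], [0, 0, 0], 1],
  ],
)

```text
t: 4.12
eef_pos: [463.8, -336.9, 44.0]
tcp_rot: [-1.571, -0.001, -1.835]
ft_force: [0.9, -1.2, -4.1]
opening: 0.249
```

```bash
python3 - <<'E'
from h import *
plan(463.8,-336.6,110,-1.834,2)
E
```

```text
t 4.12 pose [ 463.8 -336.9   44. ] [-1.571e+00 -1.000e-03 -1.835e+00] F [ 0.9 -1.2 -4.1] open 23.7
[-0.01, -3.3, -0.0] [0.0, -0.0, 0.0]
[-0.01, -3.3, -0.0] [0.0, -0.0, 0.0]
```

Request:
apply_moves(
  increments=[
    [[0, -0.5, 0], [0, 0, 0], 1],
    [[0, -1.5, 0], [0, 0, 0], 1],
    [[0, -2.5, 0], [0, 0, 0], 1],
    [[0, -2.5, 0], [0, 0, 0], 1],
    [[0, -1, 0], [0, 0, 0], 1],
  ],
)

```text
t: 4.75
eef_pos: [463.4, -336.3, 128.4]
tcp_rot: [-1.573, -0.0, -1.834]
ft_force: [1.0, 0.1, -4.8]
opening: 0.248
```

```bash
python3 - <<'E'
from h import *
plan(430.7,151.1,124,-1.226,15)
E
```

```text
t 4.75 pose [ 463.4 -336.3  128.4] [-1.573 -0.    -1.834] F [ 1.   0.1 -4.8] open 23.6
[-3.08, 0.03, -1.06] [0.0, -2.3, -0.0]
[-3.12, 0.03, -0.93] [0.0, -2.3, -0.0]
[-3.16, 0.03, -0.8] [0.0, -2.3, -0.0]
[-3.19, 0.03, -0.68] [0.0, -2.3, -0.0]
[-3.21, 0.03, -0.55] [0.0, -2.3, -0.0]
[-3.23, 0.03, -0.42] [0.0, -2.3, -0.0]
[-3.24, 0.03, -0.28] [0.0, -2.3, -0.0]
[-3.25, 0.03, -0.15] [0.0, -2.3, -0.0]
[-3.26, 0.03, -0.02] [0.0, -2.3, -0.0]
[-3.25, 0.03, 0.11] [0.0, -2.3, -0.0]
[-3.25, 0.03, 0.24] [0.0, -2.3, -0.0]
[-3.24, 0.03, 0.38] [0.0, -2.3, -0.0]
[-3.22, 0.03, 0.51] [0.0, -2.3, -0.0]
[-3.19, 0.03, 0.64] [0.0, -2.3, -0.0]
[-3.17, 0.03, 0.77] [0.0, -2.3, -0.0]
```

Request:
apply_moves(
  increments=[
    [[-3.1, 0, -1.0], [0, -2.3, 0], 1],
    [[-3.1, 0, -0.9], [0, -2.3, 0], 1],
    [[-3.2, 0, -0.8], [0, -2.3, 0], 1],
    [[-3.2, 0, -0.7], [0, -2.3, 0], 1],
    [[-3.2, 0, -0.5], [0, -2.3, 0], 1],
  ],
)

```text
t: 5.38
eef_pos: [452.8, -170.8, 129.9]
tcp_rot: [-1.571, -0.001, -1.631]
ft_force: [1.1, 0.6, -5.7]
opening: 0.252
```

Request:
apply_moves(
  increments=[
    [[-3.2, 0, -0.4], [0, -2.3, 0], 1],
    [[-3.2, 0, -0.3], [0, -2.3, 0], 1],
    [[-3.2, 0, -0.1], [0, -2.3, 0], 1],
    [[-3.2, 0, 0], [0, -2.3, 0], 1],
    [[-3.2, 0, 0.1], [0, -2.3, 0], 1],
  ],
)

```text
t: 6.0
eef_pos: [440.9, -5.4, 130.6]
tcp_rot: [-1.57, -0.001, -1.424]
ft_force: [1.0, 0.4, -4.9]
opening: 0.25
```

Request:
apply_moves(
  increments=[
    [[-3.2, 0, 0.2], [0, -2.3, 0], 1],
    [[-3.2, 0, 0.4], [0, -2.3, 0], 1],
    [[-3.2, 0, 0.5], [0, -2.3, 0], 1],
    [[-3.2, 0, 0.6], [0, -2.3, 0], 1],
    [[-2.8, 0, 0.8], [0, -2.3, 0], 1],
  ],
)

```text
t: 6.62
eef_pos: [428.4, 157.9, 131.4]
tcp_rot: [-1.57, -0.002, -1.216]
ft_force: [0.0, -0.5, -5.6]
opening: 0.251
```

```bash
python3 - <<'E'
from h import *
np.set_printoptions(precision=3,suppress=True)
plan(430.7,151.1,80,-1.226,3)
s=read_camera("side"); t=read_camera("top"); e=readout.state(); p=e["eef_pos"]
c=[p[0],p[1],e["tcp_rot"][2]+np.pi/2]; z=p[2]-44
for f in ([s],[s,t]): print(c,fit(f,CAR,c,z))
print(fit([s],RAIL,[482.4,169.6,.345]))
A=draw(s,[(place(CAR,c,z),(0,0,255)),(place(RAIL,[482.4,169.6,.345]),(0,255,0))],(190,110,390,260),4,"h")
E
```

```text
t 6.62 pose [428.4 157.9 131.4] [-1.57  -0.002 -1.216] F [ 0.  -0.5 -5.6] open 23.8
[0.24, 1.71, -0.01] [-0.0, 0.2, 0.0]
[0.24, 1.71, -0.01] [-0.0, 0.2, 0.0]
[0.24, 1.71, -0.01] [-0.0, 0.2, 0.0]
[np.float64(428.4960578565438), np.float64(158.8250899651401), np.float64(0.356292761566144)] (array([409.113, 261.428,   0.134]), np.float64(-178.71708171537884))
[np.float64(428.4960578565438), np.float64(158.8250899651401), np.float64(0.356292761566144)] (array([505.662, 132.658,   0.362]), np.float64(-325.0136613814492))
(array([473.13 , 165.803,   0.327]), np.float64(-234.62020106865057))
```

View pics/h.png

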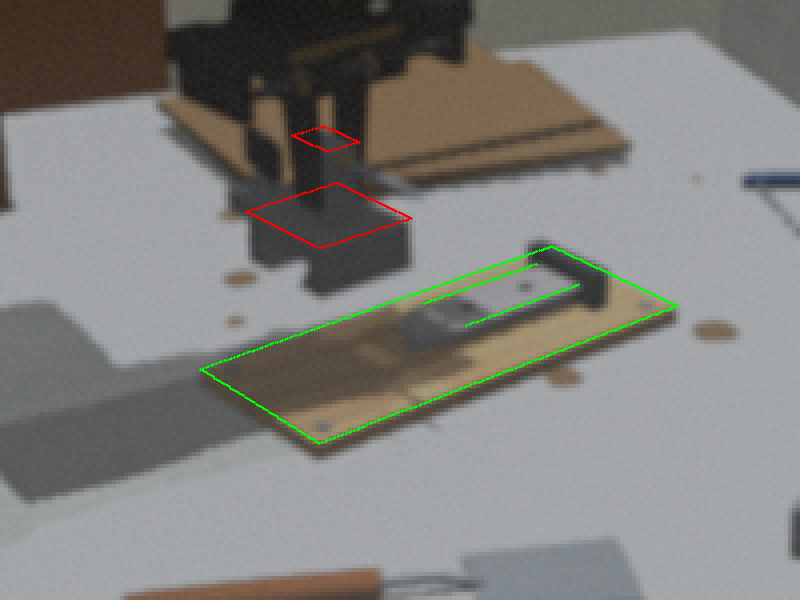

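Red overlay on the carrier at (250–410,183–248) and green on the board both agree with the image. I'll lower onto the board.

Request:
apply_moves(
  increments=[
    [[0.25, 1.7, 0], [0, 0.2, 0], 1],
    [[0.25, 1.7, 0], [0, 0.2, 0], 1],
    [[0.2, 1.5, 0], [0, 0.2, 0], 1],
    [[0, 1.0, 0], [0, 0, 0], 1],
    [[0, 0.5, 0], [0, 0, 0], 1],
  ],
)

```text
t: 7.35
eef_pos: [431.2, 151.1, 66.6]
tcp_rot: [-1.568, -0.002, -1.226]
ft_force: [0.5, -0.1, -4.1]
opening: 0.252
```

```bash
python3 - <<'E'
from h import *
plan(430.7,151.1,57,-1.226,2)
E
```

```text
t 7.35 pose [431.2 151.1  66.6] [-1.568 -0.002 -1.226] F [ 0.5 -0.1 -4.1] open 23.9
[-0.01, 0.48, -0.03] [-0.1, 0.0, 0.1]
[-0.01, 0.48, -0.03] [-0.1, 0.0, 0.1]
```

Request:
apply_moves(
  increments=[
    [[0, 0.5, 0], [-0.1, 0, 0.1], 1],
    [[0, 0.3, 0], [0, 0, 0], 1],
    [[0, 0.15, 0], [0, 0, 0], 1],
    [[0, 0.1, 0], [0, 0, 0], 1],
    [[0, 0, 0], [0, 0, 0], 1],
  ],
)

```text
t: 7.98
eef_pos: [431.8, 151.2, 56.2]
tcp_rot: [-1.569, -0.0, -1.226]
ft_force: [0.4, 0.3, -5.8]
opening: 0.25
```

```bash
python3 - <<'E'
from h import *
np.set_printoptions(precision=3,suppress=True)
plan(571.9,201.8,56,-1.226,10)
s=read_camera("side"); e=readout.state(); p=e["eef_pos"]
c=[p[0],p[1],e["tcp_rot"][2]+np.pi/2]; z=p[2]-44
A=draw(s,[(place(CAR,c,z),(0,0,255)),(place(RAIL,[482.4,169.6,.345]),(0,255,0))],(220,140,370,250),5,"i")
E
```

```text
t 7.97 pose [431.8 151.2  56.2] [-1.569 -0.    -1.226] F [ 0.4  0.3 -5.8] open 23.8
[-0.0, 0.0, 1.49] [-0.0, 0.0, 0.0]
[-0.0, 0.0, 1.49] [-0.0, 0.0, 0.0]
[-0.0, 0.0, 1.49] [-0.0, 0.0, 0.0]
[-0.0, 0.0, 1.49] [-0.0, 0.0, 0.0]
[-0.0, 0.0, 1.49] [-0.0, 0.0, 0.0]
[-0.0, 0.0, 1.49] [-0.0, 0.0, 0.0]
[-0.0, 0.0, 1.49] [-0.0, 0.0, 0.0]
[-0.0, 0.0, 1.49] [-0.0, 0.0, 0.0]
[-0.0, 0.0, 1.49] [-0.0, 0.0, 0.0]
[-0.0, 0.0, 1.49] [-0.0, 0.0, 0.0]
```

View pics/i.png

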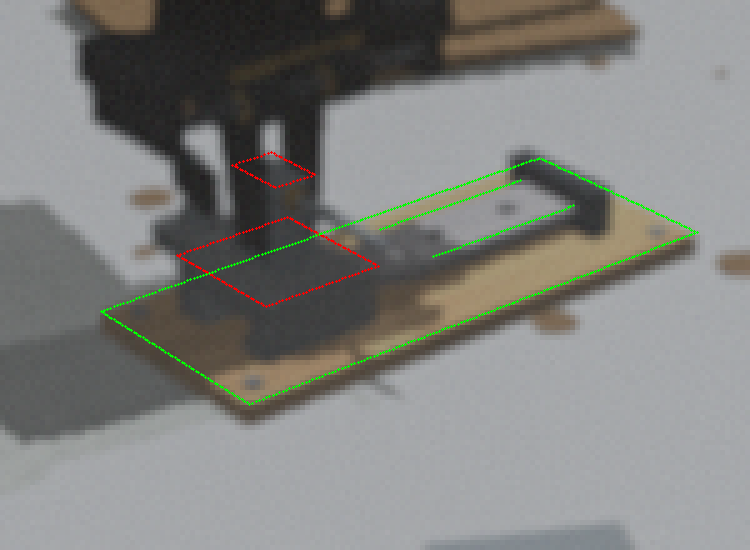

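Request:
apply_moves(
  increments=[
    [[0, 0, 1], [0, 0, 0], 1],
    [[0, 0, 1], [0, 0, 0], 1],
    [[0, 0, 1], [0, 0, 0], 1],
    [[0, 0, 1], [0, 0, 0], 1],
    [[0, 0, 1], [0, 0, 0], 1],
  ],
)

```text
t: 8.65
eef_pos: [482.4, 169.4, 56.5]
tcp_rot: [-1.568, -0.0, -1.226]
ft_force: [0.2, -0.3, -5.0]
opening: 0.253
```

```bash
python3 - <<'E'
from h import *
plan(571.9,201.8,56,-1.226,10)
E
```

```text
t 8.65 pose [482.4 169.4  56.5] [-1.568 -0.    -1.226] F [ 0.2 -0.3 -5. ] open 24.0
[-0.0, 0.01, 0.95] [-0.0, 0.0, 0.0]
[-0.0, 0.01, 0.95] [-0.0, 0.0, 0.0]
[-0.0, 0.01, 0.95] [-0.0, 0.0, 0.0]
[-0.0, 0.01, 0.95] [-0.0, 0.0, 0.0]
[-0.0, 0.01, 0.95] [-0.0, 0.0, 0.0]
[-0.0, 0.01, 0.95] [-0.0, 0.0, 0.0]
[-0.0, 0.01, 0.95] [-0.0, 0.0, 0.0]
[-0.0, 0.01, 0.95] [-0.0, 0.0, 0.0]
[-0.0, 0.01, 0.95] [-0.0, 0.0, 0.0]
[-0.0, 0.01, 0.95] [-0.0, 0.0, 0.0]
```

Request:
apply_moves(
  increments=[
    [[0, 0, 0.7], [0, 0, 0], 1],
    [[0, 0, 0.7], [0, 0, 0], 1],
    [[0, 0, 0.7], [0, 0, 0], 1],
    [[0, 0, 0.7], [0, 0, 0], 1],
    [[0, 0, 0.7], [0, 0, 0], 1],
  ],
)

```text
t: 9.28
eef_pos: [517.5, 182.0, 56.3]
tcp_rot: [-1.569, -0.0, -1.226]
ft_force: [-0.5, -0.1, -4.3]
opening: 0.249
```

Request:
apply_moves(
  increments=[
    [[0, 0, 0.7], [0, 0, 0], 1],
    [[0, 0, 0.7], [0, 0, 0], 1],
    [[0, 0, 0.7], [0, 0, 0], 1],
    [[0, 0, 0.7], [0, 0, 0], 1],
    [[0, 0, 0.6], [0, 0, 0], 1],
  ],
)

```text
t: 9.9
eef_pos: [551.7, 194.4, 56.3]
tcp_rot: [-1.569, -0.0, -1.226]
ft_force: [1.3, -0.5, -4.3]
opening: 0.251
```

```bash
python3 - <<'E'
from h import *
plan(571.9,201.8,56,-1.226,10)
E
```

```text
t 9.9 pose [551.7 194.4  56.3] [-1.569 -0.    -1.226] F [ 1.3 -0.5 -4.3] open 23.9
[-0.0, 0.0, 0.22] [-0.0, 0.0, 0.0]
[-0.0, 0.0, 0.22] [-0.0, 0.0, 0.0]
[-0.0, 0.0, 0.22] [-0.0, 0.0, 0.0]
[-0.0, 0.0, 0.22] [-0.0, 0.0, 0.0]
[-0.0, 0.0, 0.22] [-0.0, 0.0, 0.0]
[-0.0, 0.0, 0.22] [-0.0, 0.0, 0.0]
[-0.0, 0.0, 0.22] [-0.0, 0.0, 0.0]
[-0.0, 0.0, 0.22] [-0.0, 0.0, 0.0]
[-0.0, 0.0, 0.22] [-0.0, 0.0, 0.0]
[-0.0, 0.0, 0.22] [-0.0, 0.0, 0.0]
```

Request:
apply_moves(
  increments=[
    [[0, 0, 0.5], [0, 0, 0], 1],
    [[0, 0, 0.4], [0, 0, 0], 1],
    [[0, 0, 0.4], [0, 0, 0], 1],
    [[0, 0, 0.4], [0, 0, 0], 1],
    [[0, 0, 0.3], [0, 0, 0], 1],
  ],
)

```text
t: 10.52
eef_pos: [571.7, 201.6, 56.2]
tcp_rot: [-1.569, -0.0, -1.226]
ft_force: [-0.8, 0.4, -4.3]
opening: 0.248
```

Request:
apply_moves(
  increments=[
    [[0, 0, 0.3], [0, 0, 0], 1],
    [[0, 0, 0.3], [0, 0, 0], 1],
    [[0, 0, 0.2], [0, 0, 0], 1],
    [[0, 0, 0.1], [0, 0, 0], 1],
    [[0, 0, 0], [0, 0, 0], 1],
  ],
)

```text
t: 11.15
eef_pos: [572.2, 201.8, 56.6]
tcp_rot: [-1.59, 0.001, -1.227]
ft_force: [0.3, 0.6, -4.7]
opening: 0.249
```

```bash
python3 - <<'E'
from h import *
plan(571.9,201.8,55.5,-1.226,1)
E
```

```text
t 11.15 pose [572.2 201.8  56.6] [-1.590e+00  1.000e-03 -1.227e+00] F [ 0.3  0.6 -4.7] open 23.6
[-0.01, 0.11, -0.02] [1.1, -0.0, -0.0]
```

The carrier came to a stop about where the stop should be. Correct the small tilt, release and lift.

Request:
apply_moves(
  increments=[
    [[0, 0.1, 0], [1.1, 0, 0], 1],
    [[0, 0, 0], [0, 0, 0], 1],
    [[0, 0, 0], [0, 0, 0], 5],
    [[0, 0, 0], [0, 0, 0], 5],
    [[0, 0, 0], [0, 0, 0], 5],
  ],
)

```text
t: 11.78
eef_pos: [573.4, 202.2, 56.9]
tcp_rot: [-1.566, 0.001, -1.226]
ft_force: [-0.1, 1.1, -0.2]
opening: 0.496
```

Request:
apply_moves(
  increments=[
    [[0, -2, 0], [0, 0, 0], 5],
    [[0, -3, 0], [0, 0, 0], 5],
    [[0, -4, 0], [0, 0, 0], 5],
    [[0, -4, 0], [0, 0, 0], 5],
    [[0, -4, 0], [0, 0, 0], 5],
  ],
)

```text
t: 12.4
eef_pos: [572.3, 201.7, 229.2]
tcp_rot: [-1.571, 0.001, -1.226]
ft_force: [0.1, 0.0, 0.3]
opening: 0.528
```

```bash
python3 - <<'E'
from h import *
plan(548.9,265.8,130,-1.5,5)
s=read_camera("side"); t=read_camera("top"); c=[572,201.8,.345]
K1=[((0,68,66),(0,68,54))]
for p in(t,s):
    for d in nets.mark_of(p,"clamp_grip")+nets.mark_of(p,"carrier"): print(round(d["confidence"],2),w(p,d["point"]).round(1))
A=draw(s,[(place(CAR,c,12),(0,0,255)),(place(K1,c,12),(255,0,0)),(place(RAIL,[482.4,169.6,.345]),(0,255,0))],(270,130,370,230),4,"j")
B=draw(t,[(place(CAR,c,12),(0,0,255)),(place(K1,c,12),(255,0,0)),(place(RAIL,[482.4,169.6,.345]),(0,255,0))],(110,140,210,240),4,"k")
cv2.imwrite("pics/jk.png",np.hstack([A,B]))
E
```

```text
t 12.4 pose [572.3 201.7 229.2] [-1.571e+00  1.000e-03 -1.226e+00] F [0.1 0.  0.3] open 50.2
[-1.36, 1.99, -0.01] [0.0, 3.1, -0.0]
[-1.36, 1.99, -0.08] [0.0, 3.1, -0.0]
[-1.35, 1.99, -0.16] [0.0, 3.1, -0.0]
[-1.34, 1.99, -0.23] [0.0, 3.1, -0.0]
[-1.33, 1.98, -0.3] [0.0, 3.1, -0.0]
0.42 [ 336.4 -586.3   37.9]
0.95 [572.4 201.8  14.4]
0.75 [ 307.1 -548.6    5.1]
0.64 [ 322.  -344.3    2.5]
0.69 [550.1 265.6  65.5]
0.41 [ 298.1 -383.    35.6]
0.98 [ 321.5 -347.5    0.5]
0.81 [570.1 200.   11.5]
0.57 [ 306.2 -551.9    0.8]
0.42 [551.2 265.7  65.8]
```

View pics/jk.png

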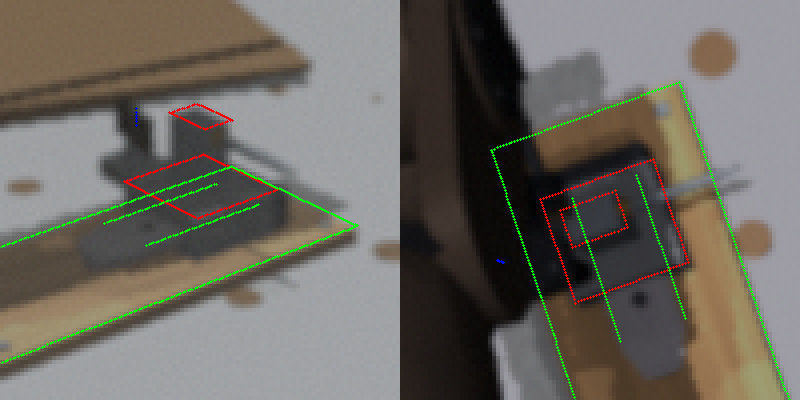

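```bash
python3 - <<'E'
from h import *
plan(549.5,265.7,120,-1.44,5)
E
```

```text
t 12.7 pose [571.9 201.6 226.8] [-1.572e+00  1.000e-03 -1.226e+00] F [ 0.5  0.2 -0.3] open 49.8
[-1.35, 2.14, 0.01] [0.0, 2.4, -0.0]
[-1.35, 2.14, -0.04] [0.0, 2.4, -0.0]
[-1.35, 2.14, -0.1] [0.0, 2.4, -0.0]
[-1.35, 2.14, -0.16] [0.0, 2.4, -0.0]
[-1.34, 2.14, -0.22] [0.0, 2.4, -0.0]
```

Request:
apply_moves(
  increments=[
    [[-1.4, 2.1, 0], [0, 2.4, 0], 5],
    [[-1.4, 2.1, 0], [0, 2.4, 0], 5],
    [[-1.4, 2.1, -0.1], [0, 2.4, 0], 5],
    [[-1.4, 2.1, -0.2], [0, 2.4, 0], 5],
    [[-1.3, 2.1, -0.2], [0, 2.4, 0], 5],
  ],
)

```text
t: 13.32
eef_pos: [547.1, 267.6, 113.7]
tcp_rot: [-1.58, -0.0, -1.444]
ft_force: [0.9, -0.1, 0.5]
opening: 0.524
```

```bash
python3 - <<'E'
from h import *
plan(549.5,265.7,51,-1.44,3)
s=read_camera("side"); draw(s,[],(240,90,340,190),6,"l")
E
```

```text
t 13.32 pose [547.1 267.6 113.7] [-1.58  -0.    -1.444] F [ 0.9 -0.1  0.5] open 49.8
[0.07, 2.09, 0.09] [0.2, -0.1, 0.0]
[0.07, 2.09, 0.08] [0.2, -0.1, 0.0]
[0.07, 2.09, 0.08] [0.2, -0.1, 0.0]
```

View pics/l.png

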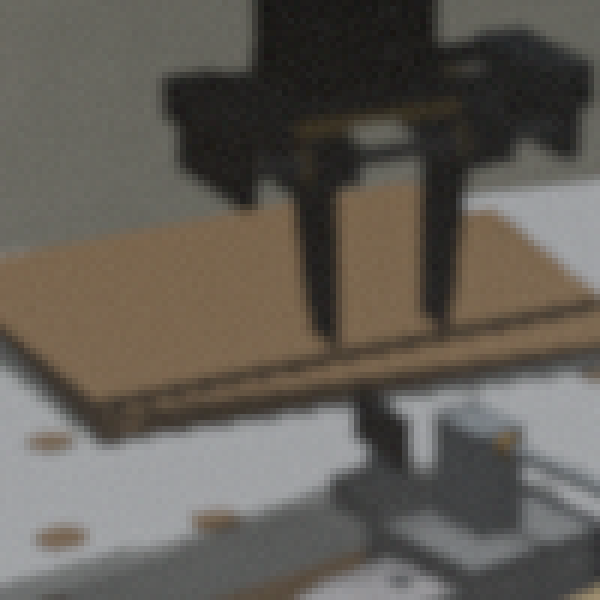

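The fingers, with tips at (335,345) and (437,325), straddle the knob bar at (385,430). Next: descend and close on it.

Request:
apply_moves(
  increments=[
    [[0.1, 2.1, 0.1], [0.2, 0, 0], 5],
    [[0.1, 2.1, 0.1], [0.2, 0, 0], 5],
    [[0, 1.6, 0.05], [0.1, 0, 0], 5],
    [[0, 0.4, 0], [0, 0, 0], 4],
    [[0, 0, 0], [0, 0, 0], 3],
  ],
)

```text
t: 14.0
eef_pos: [546.5, 265.7, 44.4]
tcp_rot: [-1.58, -0.002, -1.443]
ft_force: [-0.6, 0.2, -0.3]
opening: 0.371
```

```bash
python3 - <<'E'
from h import *
plan(549.5,265.7,51,-1.44,1)
E
```

```text
t 14.0 pose [546.5 265.7  44.4] [-1.58  -0.002 -1.443] F [-0.6  0.2 -0.3] open 35.2
[0.04, -0.66, 0.29] [0.5, -0.1, 0.1]
```

Request:
apply_moves(
  increments=[
    [[0.05, -0.7, 0.3], [0.5, -0.1, 0.1], 3],
    [[0, 0, 0], [0, 0, 0], 2],
    [[0, 0, 0], [0, 0, 0], 0.5],
    [[0, 0, 0], [0, 0, 0], 0.5],
    [[0, 0, 0], [0, 0, 0], 0.5],
  ],
)

```text
t: 14.62
eef_pos: [549.3, 265.9, 54.0]
tcp_rot: [-1.57, 0.0, -1.441]
ft_force: [-0.2, -0.2, -0.8]
opening: 0.102
```

Request:
apply_moves(
  increments=[
    [[0, 0, 0], [0, 0, 0], 0.5],
    [[0, 0, 0], [0, 0, 0], 0.5],
    [[0, 0, 0], [0, 0, 0], 0.5],
    [[0, 0, 0], [0, 0, 0], 0.5],
    [[0, 0, 0], [0, 0, 0], 0.5],
  ],
)

```text
t: 15.25
eef_pos: [549.3, 265.9, 54.0]
tcp_rot: [-1.571, 0.0, -1.441]
ft_force: [-0.7, -0.2, 1.9]
opening: 0.101
```

```bash
python3 - <<'E'
from h import *
plan(549.5,265.7,51,-1.44,1); print(readout.state()["moment"])
E
```

```text
t 15.25 pose [549.3 265.9  54. ] [-1.571  0.    -1.441] F [-0.7 -0.2  1.9] open 9.6
[0.02, 0.3, 0.01] [-0.0, -0.0, -0.0]
[0.0535083  0.1755829  0.03000808]
```

Request:
apply_moves(
  increments=[
    [[0, 0, 0], [0, 6, 0], 0.5],
    [[0, 0, 0], [0, 8, 0], 0.5],
    [[0, 0, 0], [0, 8, 0], 0.5],
    [[0, 0, 0], [0, 8, 0], 0.5],
    [[0, 0, 0], [0, 8, 0], 0.5],
  ],
)

```text
t: 15.88
eef_pos: [548.5, 266.5, 54.1]
tcp_rot: [-1.572, -0.0, -2.123]
ft_force: [-3.4, 1.7, 0.7]
opening: 0.102
```

Request:
apply_moves(
  increments=[
    [[0, 0, 0], [0, 8, 0], 0.5],
    [[0, 0, 0], [0, 8, 0], 0.5],
    [[0, 0, 0], [0, 8, 0], 0.5],
    [[0, 0, 0], [0, 6, 0], 0.5],
    [[0, 0, 0], [0, 4, 0], 0.5],
  ],
)

```text
t: 16.5
eef_pos: [547.3, 267.8, 54.1]
tcp_rot: [-1.573, -0.002, -2.737]
ft_force: [-2.8, 0.6, 0.9]
opening: 0.101
```

```bash
python3 - <<'E'
from h import *
plan(549.5,265.7,54,-2.797,1); print(readout.state()["moment"])
E
```

```text
t 16.5 pose [547.3 267.8  54.1] [-1.573e+00 -2.000e-03 -2.737e+00] F [-2.8  0.6  0.9] open 9.6
[-0.12, 0.01, 0.28] [0.1, 3.4, 0.1]
[0.20009161 0.19644586 0.03552056]
```

Request:
apply_moves(
  increments=[
    [[0, 0, 0], [0, 3, 0], 0.5],
    [[0, 0, 0], [0, 3, 0], 0.5],
    [[0, 0, 0], [0, 2, 0], 0.5],
    [[0, 0, 0], [0, 2, 0], 0.5],
    [[0, 0, 0], [0, 0, 0], 0.5],
  ],
)

```text
t: 17.12
eef_pos: [547.4, 268.2, 54.1]
tcp_rot: [-1.572, -0.001, -2.915]
ft_force: [-1.9, 0.1, 0.7]
opening: 0.106
```

```bash
python3 - <<'E'
from h import *
plan(549.5,265.7,54,-2.797,1); print(readout.state()["moment"])
E
```

```text
t 17.12 pose [547.4 268.2  54.1] [-1.572e+00 -1.000e-03 -2.915e+00] F [-1.9  0.1  0.7] open 10.1
[-0.15, 0.01, 0.29] [0.1, -6.8, 0.1]
[0.13804301 0.21560735 0.76358547]
```

The moment rose to 0.76 Nm, so the stop is reached. Release and lift.

Request:
apply_moves(
  increments=[
    [[0, 0, 0], [0, -3, 0], 0.5],
    [[0, 0, 0], [0, -3, 0], 0.5],
    [[0, 0, 0], [0, 0, 0], 3],
    [[0, 0, 0], [0, 0, 0], 3],
    [[0, 0, 0], [0, 0, 0], 3],
  ],
)

```text
t: 17.75
eef_pos: [547.9, 267.8, 54.2]
tcp_rot: [-1.573, -0.0, -2.81]
ft_force: [0.6, 0.1, -0.0]
opening: 0.308
```

Request:
apply_moves(
  increments=[
    [[0, -2, 0], [0, 0, 0], 3],
    [[0, -3, 0], [0, 0, 0], 3],
    [[0, -4, 0], [0, 0, 0], 3],
    [[0, -5, 0], [0, 0, 0], 3],
    [[0, -5, 0], [0, 0, 0], 3],
  ],
)

```text
t: 18.38
eef_pos: [547.1, 266.9, 245.1]
tcp_rot: [-1.573, -0.009, -2.813]
ft_force: [0.1, 1.2, -0.3]
opening: 0.315
```

Request:
apply_moves(
  increments=[
    [[5, -2, 0], [0, 0, 0], 3],
    [[5, 0, 0], [0, 0, 0], 3],
    [[5, 0, 0], [0, 0, 0], 3],
    [[5, 0, 0], [0, 0, 0], 3],
    [[0, 0, 0], [0, 0, 0], 3],
  ],
)

```text
t: 19.0
eef_pos: [353.3, 200.9, 270.1]
tcp_rot: [-1.573, -0.0, -2.816]
ft_force: [0.8, 0.4, 0.0]
opening: 0.311
```

```bash
python3 - <<'E'
from h import *
plan(549.5,265.7,54,-2.797,1)
s=read_camera("side"); t=read_camera("top"); c=[572,201.8,.345]
for p in(t,s):
    for d in nets.mark_of(p,"clamp_grip")+nets.mark_of(p,"carrier"): print(round(d["confidence"],2),w(p,d["point"]).round(1))
B=[((-23,68,66),(23,68,66))]
it=[(place(CAR,c,12),(0,0,255)),(place(RAIL,[482.4,169.6,.345]),(0,255,0))]
A=draw(s,it[:1],(270,130,370,230),4,"m"); D=draw(t,[],(110,140,210,240),4,"n")
cv2.imwrite("pics/mn.png",np.hstack([A,D]))
E
```

```text
t 19.0 pose [353.3 200.9 270.1] [-1.573 -0.    -2.816] F [0.8 0.4 0. ] open 29.5
[-20.67, 21.61, 0.18] [0.1, -1.1, 0.0]
0.67 [552.7 267.7  69.7]
0.62 [ 300.2 -384.5   41. ]
0.54 [ 337.4 -585.8   38.4]
0.83 [574.2 204.6  14.9]
0.7 [ 307.5 -550.8    2.7]
0.61 [ 321.9 -343.7    4.2]
0.65 [554.1 263.2  65.7]
0.53 [ 336.  -582.6   40.8]
0.38 [483.2 170.1  -3.8]
0.93 [ 306.1 -551.1    1. ]
0.85 [ 322.5 -348.7    1.1]
0.75 [566.9 198.8   7.3]
```

View pics/mn.png

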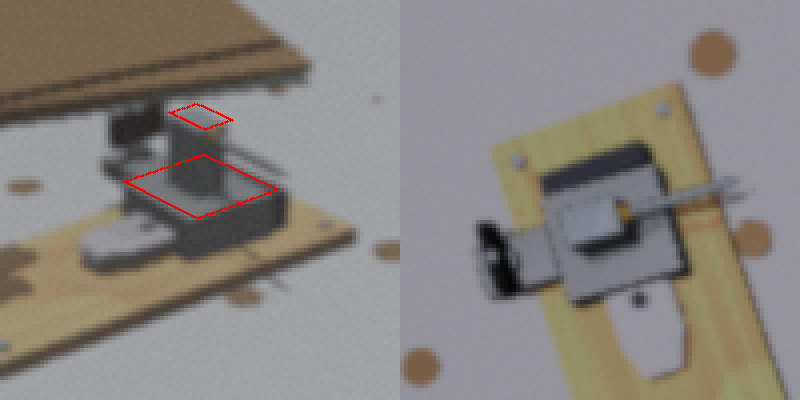

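```bash
python3 - <<'E'
from h import *
np.set_printoptions(precision=3,suppress=True)
s=read_camera("side"); t=read_camera("top")
for q in([t],[s],[t,s]):
    f=fit(q,CAR,[572,201.8,.3],12)[0]; r=fit(q,RAIL,[482.4,169.6,.345])[0]
    d=Ro.from_euler("z",-r[2]).apply([f[0]-r[0],f[1]-r[1],0]); print(f,r,d,f[2]-r[2])
E
```

```text
[569.025 203.221   0.245] [482.518 170.206   0.336] [92.555  2.658  0.   ] -0.09136904448448108
[563.883 231.183  -0.372] [481.778 169.278   0.347] [98.263 30.295  0.   ] -0.7188932670528055
[569.015 200.313   0.21 ] [482.276 169.831   0.339] [91.939 -0.072  0.   ] -0.12884871526327
```

```bash
python3 -c "
from cell import env
print(env.job_done())"
```

```text
the job is handed in; nothing more can be done
None
```

I slid the full-size carrier onto the rail until it was home against the stop. I then gripped the clamp bar, turned it clockwise to its stop, let go, moved the arm clear and handed the job in at about 19 s. No verdict was reported.

**Final checks**
- **Position:** the last pictures show the carrier seated against the stop with the bar along the rail. The fit puts it at about x = 92 mm and y = 0 to 3 mm in the rail frame.
- **Clamp:** the moment at the wrist rose to about 0.76 Nm at the end of the turn. With the bar's final direction, this puts the clamp close to its 1.4 rad stop.
- **Robot:** the gripper is open and clear of everything, and the forces are near zero.

**Failed or disagreeing checks**
- **Carrier angle:** tightening turned the carrier slightly clockwise within the rail's play. The fits read 0.09 rad (top camera) and 0.13 rad (both cameras), and the play should allow about 0.09. All are below the 0.17 limit, but the margin is thin.
- **Side camera:** its fit alone did not converge on the carrier, so I disregarded it.

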